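# Put the geometry solids away and shut the box

### The arm

A 6-joint arm with a two-finger parallel gripper is mounted at the origin on the work surface. World frame = base frame: x ahead of the robot, y to its left, z up, the work surface at z = 0. Lengths are in m, angles in rad, forces in N, time in s.
With the tool pointing down it reaches from about 0.2 to 0.875 m from the base axis. Payload 3.4 kg.
Tool frame: the origin (TCP) lies at the very end of the fingers, on their centre line; the grasp point (between the pads) lies 19 mm behind it (arm.grasp_offset is the distance from the TCP to the grasp point, in m); z points along the fingers, y is the line along which they close (so a half turn about z gives the same grasp; the last joint's range is limited). The gripper opens to 94 mm and grips with 3 to 60 N. Pads are 16 mm wide; open, the fingers measure 119 mm over their backs; the gripper's body (75 mm by 177 mm) begins 78 mm behind the grasp point.
Start: joints at [1.059, 0.276, 1.505, -0, 1.361, -0.121], TCP at [0.219, 0.532, 0.205] pointing down, gripper open.
Joint ranges: [-2.89, 2.89], [-0.75, 2.08], [0.22, 2.7], [-1.18, 4.32], [0.11, 2.71], [-2.7, 2.7]. Speed limits (rad/s): [2.57, 2.57, 3.14, 3.14, 3.14, 3.14].

### API

Orientations are given as a rotation vector (axis times angle).
In Python, from cell import arm gives the robot as it stands. Calls block until the motion is done:
- arm.movep(position, orientation): joint-space move of the TCP to a pose.
- arm.move_linear(position, attitude=None, rate=0.15, contact_N=None): straight line of the TCP; attitude=None keeps the orientation; rate is the mean speed in m/s. With contact_N (N) it stops when the force on the tool has changed by that much, and returns True; else False.
- arm.movej(angles): joint-space move.
- arm.move_gripper(opening, grasp_force=None): finger opening in m; grasp_force is the grip in N (None keeps the last); returns when the fingers have stopped.
- arm.sleep(seconds).
- arm.ik(position, orientation): joint angles nearest the present ones, or None.
- arm.grab_frame(name): name is "scene" or "side" or "wrist"; returns a dict with "frame" (420x560x3 uint8, red, green, blue), "mtx" (3x3 intrinsics, pixels), "extrinsics" (4x4, takes a point from world to camera coordinates). Camera axes: x right, y up, looking along -z (the intrinsics and any distortion apply to the point x, -y, -z); pixel columns grow to the right and rows downward; lengths in m; the calibration is good to about 2 mm. A picture is of the moment at which its call begins. There is no depth.
A pose or a line that the arm cannot do raises arm.IKError and nothing moves.
- arm.sign_off(): hands the job in; it is judged then, once.
Trained networks look in a picture, given as the dict that the camera call returned (one of the last four; its "shot" number tells which), for a name from the list of things; names that differ only in an ending like _2 or _b are one class to them, and where a whole thing is asked for, a point or a joint stands for the part that bears it (a point fixed in the world has none). Each returns a list of dicts, best first, with "conf" (0 to 1); they miss things now and then, are a little off and sometimes report something else, mostly with a low value. They report only what shows in the picture. A call takes as long as a camera call. They do not tell look-alikes from the thing itself.
- arm.masks_of(picture, target): "pixels" (420x560 bool, what is visible of it) and "box" ([centre column, centre row, width, height] in pixels, round what is visible of it).
Readings, each from a call of its own:
- arm.read_t(): time.
- arm.read_q(): joint angles.
- arm.read_qd(): joint speeds.
- arm.read_joint_torque(): joint torques, N m.
- arm.read_eef_pos(): TCP position.
- arm.read_tool_rot(): TCP orientation.
- arm.read_contact_force(): force on the tool from outside, world axes, zero at the start.
- arm.read_wrist_torque(): the same for the moment, N m.
- arm.read_opening(): finger opening in m.
- arm.read_finger_force(): force on a finger pad.
Only numpy, scipy, OpenCV 4.12 (cv2) and the standard library are available. Lean on these libraries where they do the work, as an engineer would, in place of code of your own. Each camera call takes 0.05 s, during which the arm holds its last target. There are 200 camera calls.

### The job

Clear up after the geometry lesson: take the lid off the wooden box by its handle bar and lay it flat on the grey felt mat, then move all the wooden solids from the basket into the box, leaving the eraser in the basket. Then shut the box: holding the lid tilted, one edge at least 5 cm higher than the other, rest its lower edge first on the box's wall on the robot's side, just inside the raised strip, and from there pivot the lid down, keeping hold of it until it is nearly down, so that it ends lying flat and square on the rim. Leave the other things on the desk where they are.

Things in the scene. Friction and masses are not known exactly. Their poses are not given: they have to be found in the camera images.
- case: open wooden box, 240 x 230 mm outside, fixed; origin: centre of its underside on the desk, x away from the robot, z up. Inner floor 8 mm up, rim 80 mm up; inside: x -100 to 110, y -105 to 105 mm. The wall on the robot's side (-x) is 20 mm thick; on its outer 8 mm stands a raised strip, top 92 mm up, inner face at x = -112 mm: the shut lid's edge lies on this wall just inside the strip
- case_in (a point): centre of the box's inner floor, 5 mm on the +x side of the box's origin, 8 mm up
- lid_bar (a point): centre of the lid's handle bar (axes as the lid's, z out of its upper face). The bar runs across the lid's middle along its y: 24 mm wide (x), 120 mm long, 26 mm tall, with an 18 mm open gap below it between two feet; its centre is 41 mm above the lid's underside
- lid_mid (a point): centre of the lid's underside. Lid: loose plywood board 232 (own x) x 240 (own y) x 12 mm, about 0.65 kg, starting shut on the box, its x along the box's x. Shut, this point is about 6 mm on the +x side of the box's origin, 80 mm up
- lid_near (a point): middle of the lid's underside edge on its own -x side (116 mm from the lid's centre), the edge that lies by the raised strip at the start
- lid_far (a point): middle of the lid's opposite underside edge (own +x side)
- mat (a point): centre of the underside of the grey felt desk mat, 280 x 280 x 4 mm, fixed flat on the desk
- basket: grey plastic basket, open on top, 245 (x) x 255 (y) x 60 mm outside, walls and floor 5 mm, fixed to the desk; origin: centre of its underside
- cube_center (a point): centre of the wooden cube, 44 mm. Three to five of the five wooden solids are present; they begin standing in the basket. Axes along its edges
- tall_center (a point): centre of the square wooden prism, 38 x 38 mm and 64 mm high (z), may be absent
- oblong_center (a point): centre of the oblong wooden block, 50 (x) x 34 (y) x 48 (z) mm, may be absent
- round_center (a point): centre of the wooden cylinder, 44 mm diameter, 58 mm high (z), may be absent
- hexa_center (a point): centre of the hexagonal wooden prism, 52 mm high (z), 48 mm over its corners (which lie on its x axis), 41.6 mm between its flats (two of which face along its y axis), may be absent
- eraser_center (a point): centre of the board eraser (black plastic back, grey felt below), 56 (x) x 36 (y) x 28 mm, lying among the solids in the basket; it stays there
- spray: spray bottle, 68 mm diameter, 193 mm high, a bystander on the desk; origin at its foot
- pencup: blue cup with pencils, 72 mm diameter, 160 mm high with the pencils, a bystander; origin at its foot
- glue: glue stick standing up, 29 mm diameter, 85 mm high, a bystander; origin at its foot
- tape: roll of clear tape lying flat, 90 mm diameter, 24 mm high, a bystander; origin at its underside
- books: two exercise books in a pile, 110 x 150 x 26 mm, bystanders; origin at the underside
- mug: white mug, 80 mm diameter, 90 mm high, a bystander; origin at its foot
Things that resemble listed ones, but are neither listed nor needed, are in the scene too. Leave any pink look-alike of the part that bears cube_center alone. Leave any orange look-alike of the part that bears hexa_center alone.

How it is judged:
On the way, in this order (a step that is already met when the one before it is completed fails the run):
1. the lid lies flat on the mat (centre within 60 mm of the mat's), let go (horizontal distance between lid_mid and mat below 0.06 m and height (world z) of lid_mid below 0.014 m and angle between lid_mid's own z axis and vertical below 0.04 rad and contact force between the fingers and lid below 0.1 N), for 0.3 s.
2. all the wooden solids present are in the box below its rim, let go (x of cube_center in the frame of case between -0.1 and 0.11 m and y of cube_center in the frame of case between -0.105 and 0.105 m and z of cube_center in the frame of case between 0.01 and 0.072 m and x of tall_center in the frame of case between -0.1 and 0.11 m and y of tall_center in the frame of case between -0.105 and 0.105 m and z of tall_center in the frame of case between 0.01 and 0.072 m and x of oblong_center in the frame of case between -0.1 and 0.11 m and y of oblong_center in the frame of case between -0.105 and 0.105 m and z of oblong_center in the frame of case between 0.01 and 0.072 m and x of round_center in the frame of case between -0.1 and 0.11 m and y of round_center in the frame of case between -0.105 and 0.105 m and z of round_center in the frame of case between 0.01 and 0.072 m and x of hexa_center in the frame of case between -0.1 and 0.11 m and y of hexa_center in the frame of case between -0.105 and 0.105 m and z of hexa_center in the frame of case between 0.01 and 0.072 m and contact force between the fingers and cube below 0.1 N and contact force between the fingers and tall below 0.1 N and contact force between the fingers and oblong below 0.1 N and contact force between the fingers and round below 0.1 N and contact force between the fingers and hexa below 0.1 N), for 0.3 s.
3. the lid rests with one edge on the box's wall inside the raised strip, its opposite edge at least 40 mm above the rim (((x of lid_near in the frame of case between -0.127 and -0.085 m and y of lid_near in the frame of case between -0.03 and 0.03 m and z of lid_near in the frame of case between 0.068 and 0.095 m and z of lid_far in the frame of case above 0.12 m and contact force between lid and case above 0.3 N) or (x of lid_far in the frame of case between -0.127 and -0.085 m and y of lid_far in the frame of case between -0.03 and 0.03 m and z of lid_far in the frame of case between 0.068 and 0.095 m and z of lid_near in the frame of case above 0.12 m and contact force between lid and case above 0.3 N))), for 0.1 s.
4. still held and with that edge in place, the lid's opposite edge has come down to within 3 to 32 mm of the rim (((x of lid_near in the frame of case between -0.127 and -0.085 m and y of lid_near in the frame of case between -0.03 and 0.03 m and z of lid_near in the frame of case between 0.068 and 0.095 m and z of lid_far in the frame of case between 0.083 and 0.112 m and contact force between the fingers and lid above 0.3 N) or (x of lid_far in the frame of case between -0.127 and -0.085 m and y of lid_far in the frame of case between -0.03 and 0.03 m and z of lid_far in the frame of case between 0.068 and 0.095 m and z of lid_near in the frame of case between 0.083 and 0.112 m and contact force between the fingers and lid above 0.3 N))), for 0.02 s.
At the end, for the whole second after the job is handed in: The lid lies on the box's rim (flat to 2 degrees, its edge inside the strip to about 13 mm, sideways within 13 mm, square to 0.08 rad), all solids present are inside the box, the eraser is in the basket (x of lid_mid in the frame of case between -0.006 and 0.02 m and y of lid_mid in the frame of case between -0.013 and 0.013 m and z of lid_mid in the frame of case between 0.075 and 0.086 m and angle between lid_mid's own z axis and vertical below 0.035 rad and angle between the x axis of lid_mid and the x axis of case, either way round below 0.08 rad and linear speed of lid below 0.02 m/s and x of cube_center in the frame of case between -0.1 and 0.11 m and y of cube_center in the frame of case between -0.105 and 0.105 m and z of cube_center in the frame of case between 0.01 and 0.072 m and x of tall_center in the frame of case between -0.1 and 0.11 m and y of tall_center in the frame of case between -0.105 and 0.105 m and z of tall_center in the frame of case between 0.01 and 0.072 m and x of oblong_center in the frame of case between -0.1 and 0.11 m and y of oblong_center in the frame of case between -0.105 and 0.105 m and z of oblong_center in the frame of case between 0.01 and 0.072 m and x of round_center in the frame of case between -0.1 and 0.11 m and y of round_center in the frame of case between -0.105 and 0.105 m and z of round_center in the frame of case between 0.01 and 0.072 m and x of hexa_center in the frame of case between -0.1 and 0.11 m and y of hexa_center in the frame of case between -0.105 and 0.105 m and z of hexa_center in the frame of case between 0.01 and 0.072 m and x of eraser_center in the frame of basket between -0.12 and 0.12 m and y of eraser_center in the frame of basket between -0.125 and 0.125 m and height (world z) of eraser_center below 0.06 m); the robot touches nothing.
It fails at once if a bystander on the desk is moved more than 40 mm or tipped over (distance of any of spray, pencup, glue, tape, books, mug from where it was at the start of the episode above 0.04 m or angle between any of spray, pencup, glue, tape, books, mug's own z axis and vertical above 0.6 rad).
Of cube, tall, oblong, round, hexa only 3 to 5 are there at a start; the rules pass over those that are not, and their reading is None.
At some moment in a run one of cube, tall, round, hexa may be knocked a few centimetres aside while the robot is not near it.
Once in a run the grip may slacken for a moment while it holds something.
It also fails if it takes over 210 s, if anything falls off the work surface, if the arm or the gripper's body presses on something with over 40 N, if the wrist force passes 120 N, or if a joint passes its speed limit or range.

## Working session

There is one attempt and no reset: what is moved stays moved. The work goes in short steps, each a Python script; the robot and the scene stay as the last script left them, time stands still between calls to the robot, and variables do not carry over. Pictures are saved under pics/ and viewed, at most 14 in all, crops included, and the job is handed in when it is done.

```bash
ls; mkdir -p pics; python3 - <<'E'
from cell import arm
import cv2,numpy as np
for n in("scene","side"):
    p=arm.grab_frame(n); cv2.imwrite(f"pics/{n}0.png",p["frame"][:,:,::-1])
    E=p["extrinsics"];print(n,p["mtx"].tolist(),(-E[:3,:3].T@E[:3,3]).round(3),{k:v for k,v in p.items() if k not in("frame","mtx","extrinsics")})
    for t in["case","lid_bar","lid_mid","mat","basket","cube_center","tall_center","oblong_center","round_center","hexa_center","eraser_center"]:
        try: print(t,[(round(d["conf"],2),np.round(d["box"]).tolist()) for d in arm.masks_of(p,t)])
        except Exception as e: print(t,repr(e))
E
```

```text
pics
scene [[467.96272369674745, 0.0, 271.2995591160323], [0.0, 467.96272369674745, 219.87659739625263], [0.0, 0.0, 1.0]] [ 1.005 -0.709  1.008] {'shot': 1}
case [(0.76, [335.0, 153.0, 107.0, 91.0])]
lid_bar [(0.56, [341.0, 141.0, 108.0, 72.0]), (0.32, [382.0, 178.0, 4.0, 15.0]), (0.27, [104.0, 364.0, 46.0, 63.0])]
lid_mid [(0.63, [340.0, 144.0, 106.0, 72.0]), (0.44, [297.0, 231.0, 21.0, 24.0]), (0.37, [395.0, 198.0, 37.0, 68.0])]
mat [(0.71, [185.0, 312.0, 158.0, 140.0])]
basket [(0.87, [280.0, 227.0, 133.0, 108.0])]
cube_center [(0.7, [278.0, 245.0, 23.0, 22.0]), (0.66, [340.0, 141.0, 106.0, 74.0]), (0.64, [330.0, 272.0, 20.0, 22.0])]
tall_center []
oblong_center [(0.91, [296.0, 231.0, 24.0, 24.0])]
round_center [(0.92, [252.0, 228.0, 18.0, 26.0])]
hexa_center [(0.68, [340.0, 143.0, 108.0, 76.0]), (0.63, [266.0, 212.0, 17.0, 26.0]), (0.58, [220.0, 205.0, 18.0, 23.0])]
eraser_center [(0.64, [286.0, 204.0, 24.0, 20.0]), (0.52, [296.0, 233.0, 24.0, 22.0])]
side [[493.70013902478433, 0.0, 278.79543066036854], [0.0, 493.70013902478433, 215.6722084270341], [0.0, 0.0, 1.0]] [0.228 0.965 0.803] {'shot': 2}
case [(0.87, [240.0, 366.0, 163.0, 107.0])]
lid_bar [(0.67, [233.0, 339.0, 159.0, 115.0]), (0.5, [261.0, 191.0, 46.0, 29.0])]
lid_mid [(0.7, [234.0, 339.0, 162.0, 119.0]), (0.31, [280.0, 258.0, 120.0, 94.0])]
mat [(0.63, [326.0, 205.0, 91.0, 59.0])]
basket [(0.86, [280.0, 258.0, 123.0, 96.0])]
cube_center [(0.9, [275.0, 239.0, 20.0, 25.0]), (0.7, [227.0, 231.0, 17.0, 26.0])]
tall_center []
oblong_center [(0.57, [265.0, 250.0, 19.0, 26.0])]
round_center [(0.61, [307.0, 244.0, 15.0, 25.0])]
hexa_center [(0.93, [353.0, 264.0, 18.0, 24.0]), (0.81, [302.0, 260.0, 19.0, 24.0])]
eraser_center []
```

View pics/scene0.png

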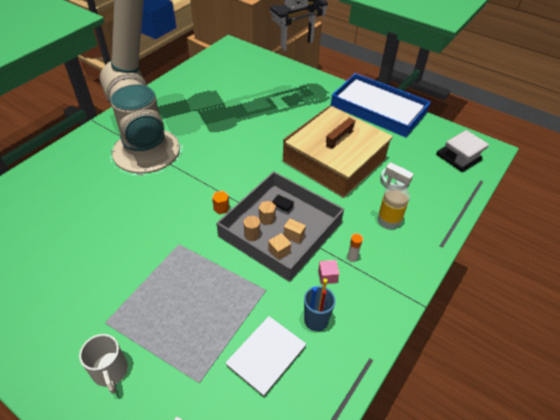

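View pics/side0.png

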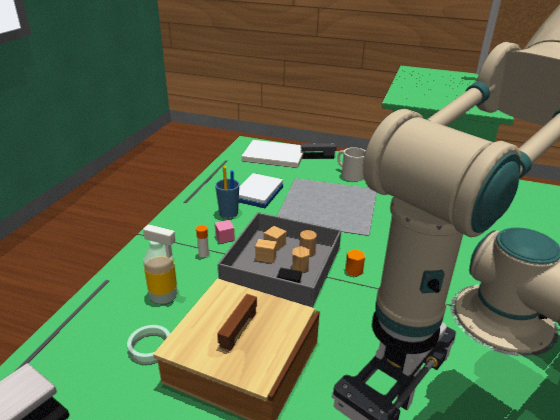

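The scene shows the lidded box (340,145), the basket (280,225) and the mat (185,310). Four solids are in the basket: round (252,228), hexa (266,212), oblong (296,231) and cube (278,245), with the black eraser at (284,203). The pink cube (330,272) and orange hexa (220,202) sit outside the basket, so they are the look-alikes. The side view agrees.

```bash
cat > h.py <<'E'
from cell import arm
import cv2,numpy as np
from scipy.optimize import minimize
from scipy.spatial.transform import Rotation as R
def proj(p,P):
    E=p["extrinsics"];c=np.asarray(P)@E[:3,:3].T+E[:3,3]
    u=c*[1,-1,-1];u=u@p["mtx"].T
    return u[:,:2]/u[:,2:]
def unproj(p,uv,z):
    E=p["extrinsics"];uv=np.atleast_2d(uv).astype(float)
    d=np.c_[uv,np.ones(len(uv))]@np.linalg.inv(p["mtx"]).T*[1,-1,-1]@E[:3,:3]
    o=-E[:3,:3].T@E[:3,3]
    return o+d*((z-o[2])/d[:,2])[:,None]
def prism(poly,z0,z1):
    poly=np.asarray(poly,float);return np.r_[np.c_[poly,np.full(len(poly),z0)],np.c_[poly,np.full(len(poly),z1)]]
def box(a,b,z0,z1): return prism([[a/2,b/2],[-a/2,b/2],[-a/2,-b/2],[a/2,-b/2]],z0,z1)
def ngon(r,n,z0,z1):
    t=np.arange(n)*2*np.pi/n;return prism(np.c_[r*np.cos(t),r*np.sin(t)],z0,z1)
def place(V,x): 
    c,s=np.cos(x[2]),np.sin(x[2]);W=V.copy();W[:,:2]=V[:,:2]@[[c,s],[-s,c]]+x[:2];return W
S=4
def iou(p,m,V,x):
    h=cv2.convexHull(np.round((proj(p,place(V,x))+.5)*16*S-8).astype(np.int32))
    a=np.zeros((420*S,560*S),np.uint8);cv2.fillConvexPoly(a,h,1,shift=4)
    M=cv2.resize(m.astype(np.uint8),None,fx=S,fy=S,interpolation=cv2.INTER_NEAREST)
    return (a&M).sum()/max(1,(a|M).sum())
def fit(pm,V,x0,dx=.01,da=.2,yaws=(0,)):
    best=None
    for y in yaws:
        x=np.array([x0[0],x0[1],x0[2]+y])
        r=minimize(lambda q:-sum(iou(p,m,V,q) for p,m in pm),x,method="Nelder-Mead",
          options=dict(initial_simplex=[x,x+[dx,0,0],x+[0,dx,0],x+[0,0,da]],xatol=3e-4,fatol=1e-4,maxfev=120))
        if best is None or r.fun<best.fun:best=r
    return best.x,-best.fun/len(pm)
def down(yaw):  # tool z down, tool y (closing) at angle yaw in world
    y=np.array([np.cos(yaw),np.sin(yaw),0]);z=np.array([0,0,-1.]);return np.c_[np.cross(y,z),y,z]
def rv(M): return R.from_matrix(M).as_rotvec()
F=.005
SOL=dict(cube_center=box(.044,.044,F,F+.044),oblong_center=box(.05,.034,F,F+.048),round_center=ngon(.022,24,F,F+.058),hexa_center=ngon(.024,6,F,F+.052),tall_center=box(.038,.038,F,F+.064),eraser_center=box(.056,.036,F,F+.028))
E
cat > m1.py <<'E'
from h import *
ps={n:arm.grab_frame(n) for n in("scene","side")}
def m(n,t,uv):
    c=[d for d in arm.masks_of(ps[n],t) if np.hypot(d["box"][0]-uv[0],d["box"][1]-uv[1])<12 and d["box"][2]<200]
    return [(ps[n],c[0]["pixels"])] if c else []
c0=unproj(ps["scene"],[[185,312],[280,227],[340,145]],0.03);print(c0.round(3).tolist())
a=m("scene","mat",(185,312));print("mat",fit(a,box(.28,.28,0,.004),c0[0],yaws=(0,.4,-.4)))
a=m("scene","basket",(280,227))+m("side","basket",(280,258));bk=fit(a,box(.245,.255,0,.06),c0[1],yaws=(0,.3,-.3));print("basket",len(a),bk)
a=m("scene","case",(335,153))+m("side","case",(240,366))
for n in("scene","side"):
    for d in arm.masks_of(ps[n],"case")[:1]: print(n,d["box"])
print("case",len(a),fit(a,box(.24,.236,0,.08),c0[2],yaws=(0,.3,-.3)))
a=m("scene","lid_mid",(340,144));print("lid",[fit([q],box(.232,.24,.08,.092),c0[2],yaws=(0,.3,-.3)) for q in a])
for t,uv,us in(("cube_center",(278,245),(275,239)),("oblong_center",(296,231),(265,250)),("round_center",(252,228),(307,244)),("hexa_center",(266,212),(302,260)),("eraser_center",(286,204),(290,274))):
    a=m("scene",t,uv)+m("side",t,us)
    if a: print(t,len(a),fit(a,SOL[t],np.r_[unproj(ps["scene"],[uv],.03)[0,:2],0],dx=.005,yaws=(0,.5,1,1.5)))
for uv,nm,z in(((393,208),"spray foot",0),((395,178),"tape",0.02),((354,250),"glue",0.02),((318,308),"pencup",.05),((105,360),"mug",.04),((266,355),"books",.02),((330,272),"pink",.02),((220,203),"orange",.025)):print(nm,unproj(ps["scene"],[uv],z).round(3))
print(arm.read_t())
E
python3 m1.py
```

```text
[[0.523, -0.372, 0.03], [0.551, -0.025, 0.03], [0.507, 0.371, 0.03]]
mat (array([ 0.50202018, -0.34433272,  0.08261927]), np.float64(0.9788977776837786))
basket 2 (array([ 0.54197449, -0.01076673, -0.01936484]), np.float64(0.7446068933430572))
scene [334.5, 154.9, 105.8, 83.0]
side [240.9, 364.9, 161.4, 110.1]
case 2 (array([ 0.51361158,  0.32471504, -0.12261025]), np.float64(0.3084124364018626))
lid [(array([ 0.52021743,  0.3300924 , -0.07975505]), np.float64(0.9611782862108749))]
cube_center 2 (array([ 0.58479484, -0.07988414,  1.30208144]), np.float64(0.8199869682427823))
oblong_center 2 (array([ 0.58982225, -0.01458536,  0.21145565]), np.float64(0.9110326214210793))
round_center 2 (array([ 0.49210569, -0.07660422,  1.21913441]), np.float64(0.8353854903075423))
hexa_center 2 (array([ 0.49156186, -0.00376652, -0.20325035]), np.float64(0.9128816019025507))
eraser_center 2 (array([0.50122637, 0.05786479, 0.11356467]), np.float64(0.6992643897641966))
spray foot [[0.761 0.252 0.   ]]
tape [[0.715 0.349 0.02 ]]
glue [[0.75  0.034 0.02 ]]
pencup [[ 0.774 -0.187  0.05 ]]
mug [[ 0.469 -0.564  0.04 ]]
books [[ 0.737 -0.341  0.02 ]]
pink [[ 0.736 -0.064  0.02 ]]
orange [[ 0.359 -0.051  0.025]]
2.2
```

```bash
python3 - <<'E'
from h import *
o=rv(down(-.08)); 
for y in(-.08,-.08+np.pi):
    for P in((.50,.33,.42),(.52,.33,.102),(.5,-.344,.03)):
        print(y,P,np.round(arm.ik(P,rv(down(y))),2) if arm.ik(P,rv(down(y))) is not None else None)
E
```

```text
-0.08 (0.5, 0.33, 0.42) [ 0.47  0.28  0.98 -0.    1.88  0.55]
-0.08 (0.52, 0.33, 0.102) [ 0.45  0.41  1.57 -0.    1.16  0.53]
-0.08 (0.5, -0.344, 0.03) [-0.72  0.46  1.68 -0.    1.   -0.64]
3.061592653589793 (0.5, 0.33, 0.42) [ 0.47  0.28  0.98 -0.    1.88 -2.59]
3.061592653589793 (0.52, 0.33, 0.102) [ 0.45  0.41  1.57 -0.    1.16 -2.61]
3.061592653589793 (0.5, -0.344, 0.03) [-0.72  0.46  1.68 -0.    1.    2.5 ]
```

```bash
python3 - <<'E'
from h import *
arm.movep([.48,.33,.40],rv(down(-.08)))
p=arm.grab_frame("wrist");cv2.imwrite("pics/w1.png",p["frame"][:,:,::-1])
E=p["extrinsics"];print((-E[:3,:3].T@E[:3,3]).round(3),E.round(2).tolist(),arm.read_q())
for t in("lid_mid","lid_bar","case"):
  for d in arm.masks_of(p,t):print(t,d["conf"],d["box"])
E
```

```text
[0.485 0.401 0.579] [[1.0, -0.08, -0.0, -0.45], [0.08, 0.97, -0.24, -0.29], [0.02, 0.24, 0.97, -0.67], [0.0, 0.0, 0.0, 1.0]] [4.84398324e-01 2.49308547e-01 1.07904114e+00 5.32832573e-04
 1.81490411e+00 5.62657780e-01]
lid_mid 0.7 [305.6, 177.2, 146.5, 144.0]
lid_mid 0.27 [299.3, 341.3, 23.2, 23.2]
lid_bar 0.64 [308.8, 176.6, 144.2, 143.6]
case 0.57 [234.7, 176.5, 11.4, 135.6]
```

View pics/w1.png

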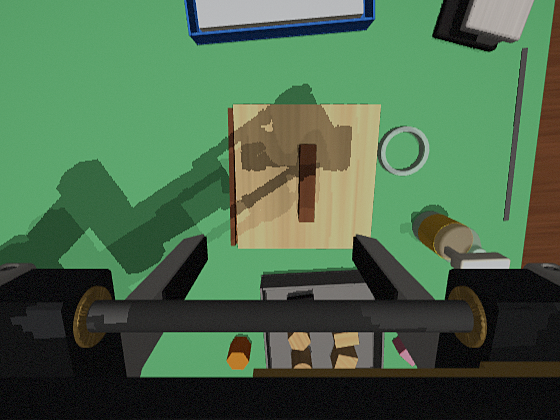

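The wrist view shows the lid at (235..381, 103..249), the bar at (307,183), and the raised strip on the left at column 232. Next I fit the lid and the bar.

```bash
python3 - <<'E'
from h import *
p=arm.grab_frame("wrist")
m=arm.masks_of(p,"lid_mid")[0]["pixels"]
print("lid",fit([(p,m)],box(.232,.24,.08,.092),[.52,.33,-.08],yaws=(0,.1)))
f=p["frame"].astype(int);g=f[:,:,0]-f[:,:,2]
hsv=cv2.cvtColor(p["frame"],cv2.COLOR_RGB2HSV)
roi=np.zeros((420,560),bool);roi[135:230,290:325]=1
# bar top: dark brown; use low green
b=roi&(f[:,:,0]>50)&(f[:,:,1]<75)
n,l,s,_=cv2.connectedComponentsWithStats(b.astype(np.uint8));k=1+s[1:,4].argmax();print(s[k])
r=cv2.minAreaRect(np.argwhere(l==k)[:,::-1].astype(np.float32));print(r)
print("bar",fit([(p,l==k)],box(.024,.12,.108,.134),[.52,.33,-.08]))
E
```

```text
lid (array([ 0.52056041,  0.32838726, -0.07913249]), np.float64(0.9780043628218658))
[298 175  17  47 673]
((306.0, 198.0), (46.0, 16.0), 90.0)
bar (array([ 0.51717118,  0.28255949, -0.06313431]), np.float64(0.5287000147557916))
```

```bash
python3 - <<'E'
from h import *
o=rv(down(-.079)); x,y=.5206,.3284
arm.move_gripper(.07)
arm.movep([x,y,.2],o)
arm.move_linear([x,y,.103],rate=.1,contact_N=8)
print(arm.read_eef_pos())
arm.move_gripper(0,40);print("open",arm.read_opening(),arm.read_finger_force())
arm.move_linear([x,y,.22],rate=.1);print(arm.read_opening(),arm.read_contact_force())
o2=rv(down(.08))
arm.move_linear([.505,-.344,.19],o2,rate=.2);print(arm.read_opening(),arm.read_contact_force())
p=arm.grab_frame("scene");cv2.imwrite("pics/s2.png",p["frame"][:,:,::-1]);print(arm.read_t())
E
```

```text
[0.52118818 0.3286675  0.10377419]
open 0.023392597178358145 40.00013709068298
0.02339200175363495 [ 0.5212611   0.19754056 -5.90658309]
0.02385772424312346 [ 0.24613682  0.82808344 -6.2212685 ]
12.1083
```

View pics/s2.png

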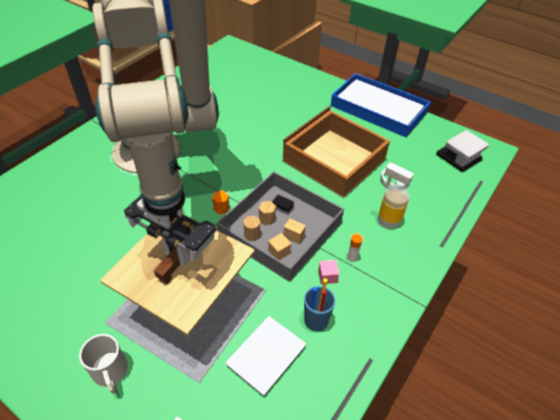

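The lid hangs level over the mat, so I lower it, release it, and look into the basket and the box.

```bash
python3 - <<'E'
from h import *
print(arm.move_linear([.505,-.344,.022],rate=.08,contact_N=5),arm.read_eef_pos())
arm.move_gripper(.06);arm.sleep(.3)
arm.move_linear([.505,-.344,.2],rate=.2)
arm.movep([.53,-.03,.36],rv(down(0)))
p=arm.grab_frame("wrist");cv2.imwrite("pics/w3.png",p["frame"][:,:,::-1])
G=dict(cube_center=(.585,-.080,1.3),oblong_center=(.59,-.015,.21),round_center=(.492,-.077,0),hexa_center=(.4916,-.004,-.2),eraser_center=(.501,.058,.11))
for t,g in G.items():
  V=SOL[t];c=proj(p,[[g[0],g[1],.03]])[0]
  for d in arm.masks_of(p,t):
    dist=np.hypot(*(np.array(d["box"][:2])-c)); 
    if dist<30 and d["box"][2]<90: print(t,d["conf"],d["box"],fit([(p,d["pixels"])],V,g,dx=.004,yaws=(0,.4,.8,-.4)))
for d in arm.masks_of(p,"basket")[:1]:print("basket",fit([(p,d["pixels"])],box(.245,.255,0,.06),[.542,-.011,-.02]))
arm.movep([.50,.33,.36],rv(down(-.08)))
p=arm.grab_frame("wrist");cv2.imwrite("pics/w4.png",p["frame"][:,:,::-1])
print(proj(p,place(box(.24,.23,.08,.08)[:4],(.5146,.3289,-.079))),arm.read_t())
for d in arm.masks_of(p,"case")[:1]:print(d["box"],fit([(p,d["pixels"])],box(.24,.23,0,.08),[.5146,.3289,-.079]))
cv2.imwrite("pics/w34.png",np.vstack([cv2.imread("pics/w3.png")[:290],cv2.imread("pics/w4.png")[:290]]))
E
```

```text
True [ 0.50496656 -0.3439793   0.02688954]
cube_center 0.87 [312.9, 206.6, 30.5, 36.0] (array([ 0.58716004, -0.07833121,  1.25548616]), np.float64(0.9511147936125339))
oblong_center 0.84 [316.4, 171.2, 33.5, 26.2] (array([ 0.58912014, -0.01227214,  0.10576217]), np.float64(0.9437468608739327))
round_center 0.64 [259.7, 207.9, 28.6, 33.1] (array([ 0.49381937, -0.07629481,  0.33901512]), np.float64(0.9529411764705882))
hexa_center 0.57 [257.1, 165.1, 29.3, 32.3] (array([ 0.49181487, -0.005036  , -0.22645349]), np.float64(0.9606429615197273))
eraser_center 0.58 [263.3, 126.7, 32.0, 24.0] (array([0.50198763, 0.05769844, 0.05899   ]), np.float64(0.9487474143874971))
basket (array([ 0.54233505, -0.00872722, -0.02116397]), np.float64(0.8283378117228583))
[[370.16404509 105.72059418]
 [207.65740287 106.17751889]
 [216.09915338 252.05008942]
 [360.35645613 251.67008212]] 19.1
[293.1, 178.4, 162.9, 146.9] (array([ 0.5130073 ,  0.32700073, -0.09668198]), np.float64(0.9526539819428356))
```

View pics/w34.png

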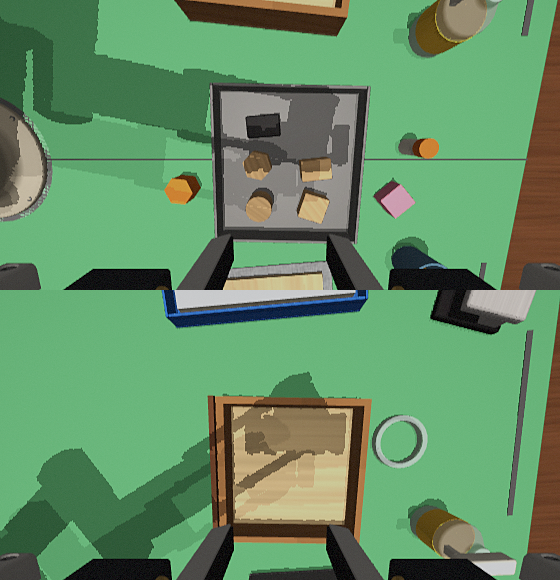

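The basket view shows hexa (257,165), oblong (316,170), round (259,207), cube (313,206) and the eraser (263,126). The pink cube at (396,200) and the orange hexa (182,190) are outside the basket. The glue is at (426,148). The box is open and empty. I pick and place each solid, re-measuring before every grasp.

```bash
cat > pick.py <<'E'
from h import *
import sys
CASE=np.array([.5138,.328,-.083])
def c2w(x,y): c,s=np.cos(CASE[2]),np.sin(CASE[2]);return CASE[0]+c*x-s*y,CASE[1]+s*x+c*y
# name: (closing angle rel. to object, symmetry, width, half height)
OBJ=dict(cube_center=(0,np.pi/2,.044,.022),oblong_center=(0,np.pi,.05,.024),round_center=(0,.01,.044,.029),hexa_center=(np.pi/6,np.pi/3,.0416,.026))
G=dict(cube_center=(.587,-.078,1.255),oblong_center=(.589,-.012,.106),round_center=(.494,-.076,0),hexa_center=(.4918,-.005,-.226))
def look():
    arm.movep([.53,-.03,.36],rv(down(0)));return arm.grab_frame("wrist")
def locate(t,p=None):
    p=p or look();g=G[t];best=None
    for d in arm.masks_of(p,t):
        w=unproj(p,[d["box"][:2]],.035)[0]
        if not(.43<w[0]<.655 and -.13<w[1]<.11 and d["box"][2]<60):continue
        r=fit([(p,d["pixels"])],SOL[t],[w[0],w[1],g[2]],dx=.004,yaws=(0,.4,.8,-.4))
        print("  cand",t,round(d["conf"],2),r[0].round(4),round(r[1],3))
        if d["conf"]>.3 and r[1]>.8 and (best is None or r[1]>best[1]):best=r
    return best
def pick(t,slot):
    b=locate(t)
    if b is None:print("not found",t);return False
    x,y,a=b[0];rel,sym,w,h=OBJ[t]
    yaw=a+rel;yaw-=sym*round(yaw/sym)
    if t=="round_center":yaw=0
    o=rv(down(yaw));arm.move_gripper(min(.094,w+.03))
    arm.movep([x,y,.14],o)
    zt=F+h+.004-.019
    hit=arm.move_linear([x,y,zt],rate=.12,contact_N=8)
    if hit:
        print("hit",arm.read_eef_pos());arm.move_linear([x,y,.14]);return False
    arm.move_gripper(0,30);w0=arm.read_opening()
    arm.move_linear([x,y,.19],rate=.2);w1=arm.read_opening()
    print(t,"grip",round(w0,4),round(w1,4),arm.read_contact_force().round(1) if hasattr(arm.read_contact_force(),'round') else arm.read_contact_force())
    if w1<w-.006:print("lost");return False
    X,Y=c2w(*slot);o=rv(down(CASE[2]))
    arm.move_linear([X,Y,.19],o,rate=.25)
    if arm.read_opening()<w-.006:print("lost on way");return False
    z=.008+h+.004-.019
    print(" down",arm.move_linear([X,Y,z],rate=.1,contact_N=4),np.round(arm.read_eef_pos(),4),arm.read_opening())
    arm.move_gripper(w+.018);arm.move_linear([X,Y,.19],rate=.25)
    print(" t",arm.read_t());return True
SLOT=dict(hexa_center=(-.04,-.045),oblong_center=(.05,-.045),round_center=(-.04,.05),cube_center=(.05,.05))
if __name__=="__main__":
    for t in sys.argv[1:]:
        if not pick(t,SLOT[t]):break
E
python3 - <<'E'
from h import *
p=arm.grab_frame("wrist");V=np.r_[box(.24,.23,0,.08),prism([[-.12,.115],[-.112,.115],[-.112,-.115],[-.12,-.115]],.08,.092)]
for d in arm.masks_of(p,"case")[:1]:print(fit([(p,d["pixels"])],V,[.5146,.3289,-.079],da=.03,yaws=(0,.03)))
E
python3 pick.py hexa_center
```

```text
(array([ 0.51399405,  0.32702423, -0.10369471]), np.float64(0.9479456744105174))
  cand hexa_center 0.81 [ 0.492  -0.0058  0.7939] 0.946
hexa_center grip 0.0478 0.0477 [-0.6  0.3 -1.2]
 down True [0.4699 0.2863 0.0194] 0.04737323336195168
 t 28.975
```

```bash
python3 pick.py oblong_center round_center cube_center; python3 - <<'E'
from h import *
arm.movep([.50,.33,.36],rv(down(-.08)))
p=arm.grab_frame("wrist");cv2.imwrite("pics/w5.png",p["frame"][:,:,::-1])
for t in("cube_center","oblong_center","round_center","hexa_center"):
  print(t,[(round(d["conf"],2),d["box"],unproj(p,[d["box"][:2]],.035)[0].round(3)) for d in arm.masks_of(p,t)])
cv2.imwrite("pics/w5c.png",cv2.resize(cv2.imread("pics/w5.png")[90:270,180:400],None,fx=3.3,fy=3.3,interpolation=cv2.INTER_CUBIC))
E
```

```text
cand oblong_center 0.66 [ 0.5895 -0.0124  0.0649] 0.935
oblong_center grip 0.05 0.05 [-0.4 -0.2 -0.7]
 down True [0.5597 0.2789 0.0172] 0.050149012006651714
 t 39.0667
  cand round_center 0.77 [ 0.4988 -0.1084  0.071 ] 0.946
round_center grip 0.0435 0.0438 [-0.1  0.3 -0.6]
 down True [0.4779 0.381  0.0222] 0.04376320454148814
 t 49.6
  cand cube_center 0.91 [ 0.5866 -0.0791  1.2588] 0.954
cube_center grip 0.0438 0.0439 [-0.  -0.6 -1.3]
 down False [0.5682 0.3739 0.0156] 0.043444144826543456
 t 60.75
cube_center [(0.63, [318.1, 149.6, 27.9, 32.2], array([0.567, 0.375, 0.035]))]
oblong_center [(0.79, [318.6, 206.7, 31.6, 26.5], array([0.563, 0.278, 0.035]))]
round_center [(0.66, [264.6, 153.4, 28.7, 32.7], array([0.477, 0.376, 0.035]))]
hexa_center [(0.88, [264.9, 207.0, 23.5, 32.2], array([0.469, 0.285, 0.035])), (0.7, [226.8, 360.4, 28.5, 23.1], array([ 0.364, -0.025,  0.035]))]
```

View pics/w5c.png

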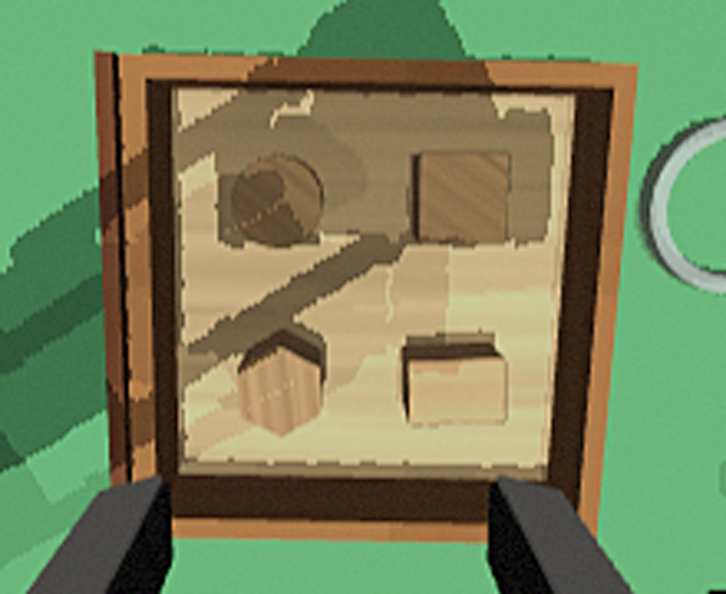

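All four solids stand in the box, and none is above the rim. I refine the box pose from the rim corners seen in this crop, then measure the lid on the mat.

```bash
python3 - <<'E'
from h import *
from scipy.optimize import least_squares
p=arm.grab_frame("wrist")
C=np.array([[637,64],[594,541],[95,52],[612,88],[573,521],[172,519],[148,80]],float)
uv=(C+.5)/3.3-.5+[180,90]
M=np.array([[.12,.115,.08],[.12,-.115,.08],[-.12,.115,.092],[.11,.105,.08],[.11,-.105,.08],[-.1,-.105,.08],[-.1,.105,.08]])
r=least_squares(lambda x:(proj(p,place(M,x))-uv).ravel(),[.514,.328,-.08],loss="soft_l1");print("case",r.x,r.fun.reshape(-1,2).round(1).tolist())
arm.movep([.50,-.34,.36],rv(down(.08)))
p=arm.grab_frame("wrist");cv2.imwrite("pics/w6.png",p["frame"][:,:,::-1])
for d in arm.masks_of(p,"lid_mid")[:1]:print(d["conf"],d["box"],fit([(p,d["pixels"])],box(.232,.24,.004,.016),[.505,-.344,.08],da=.03,yaws=(0,.03)))
print(proj(p,place(box(.024,.12,.058,.058)[:4],[.505,-.344,.08])).round(0).tolist())
cv2.imwrite("pics/w6c.png",cv2.resize(cv2.imread("pics/w6.png")[60:270,160:420],None,fx=2.7,fy=2.7,interpolation=cv2.INTER_CUBIC))
E
```

```text
case [ 0.51448733  0.32715288 -0.09598388] [[0.4, -0.3], [0.7, 1.3], [-0.6, -0.1], [0.6, -0.5], [1.5, 1.6], [-4.3, 0.2], [-0.9, -0.4]]
0.69 [281.2, 176.9, 140.7, 134.0] (array([ 0.50512925, -0.34372366,  0.07969481]), np.float64(0.9789711548400204))
[[289.0, 148.0], [274.0, 148.0], [275.0, 220.0], [289.0, 220.0]]
```

View pics/w6c.png

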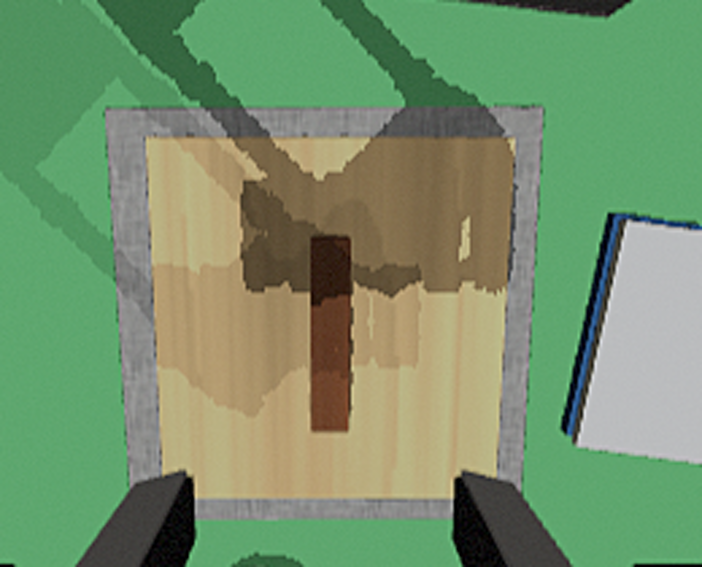

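The lid lies on the mat with its bar at about (282,184), at the pose I predicted. Next: regrasp, carry, tilt, then check with a picture before contact.

```bash
cat > lid.py <<'E'
from h import *
CASE=np.array([.5145,.328,-.088]); PX=-.105; H=.0220
def pose(ex,ez,th,h=H):  # near edge at case (ex,0,ez), lid tilted th
    Rz=R.from_euler("z",CASE[2]).as_matrix();L=Rz@R.from_euler("y",-th).as_matrix()
    p=np.r_[CASE[:2],0]+Rz@[ex,0,ez]+L@[.116,0,h]
    return p,rv(L@down(0))
E
python3 - <<'E'
from lid import *
o=rv(down(.0797));x,y=.5051,-.3437
for a in((PX,.16,.33),(PX,.08,.33),(PX,.08,.0)):print(np.round(arm.ik(*pose(*a)),2))
arm.move_gripper(.06);arm.movep([x,y,.13],o)
print(arm.move_linear([x,y,.026],rate=.1,contact_N=8),arm.read_eef_pos())
arm.move_gripper(0,60);print("open",arm.read_opening())
arm.move_linear([x,y,.22],rate=.12);print(arm.read_opening(),arm.read_contact_force())
p,o=pose(PX,.20,0);arm.move_linear(p,o,rate=.2);print(arm.read_opening())
p,o=pose(PX,.14,.33);arm.move_linear(p,o,rate=.1);print(arm.read_opening(),arm.read_contact_force(),arm.read_t())
p=arm.grab_frame("side");cv2.imwrite("pics/d7.png",p["frame"][:,:,::-1])
p=arm.grab_frame("wrist");cv2.imwrite("pics/w7.png",p["frame"][:,:,::-1])
a=[cv2.imread(f"pics/{n}7.png") for n in"dw"]
cv2.imwrite("pics/dw7.png",np.hstack([a[0][180:,100:500],a[1][60:300,120:520]]))
E
```

```text
[ 0.59  0.19  1.64 -0.23  1.06  0.76]
[ 0.59  0.25  1.77 -0.27  0.87  0.82]
[0.44 0.41 1.56 0.   1.17 0.53]
False [ 0.50558967 -0.34407238  0.02668835]
open 0.023463795764587105
0.023465759694237306 [-0.51185111  0.61824942 -5.34159151]
0.023670986154348192
0.02328866251681274 [ 1.31894132 -0.25005909 -5.64401704] 73.0917
```

View pics/dw7.png

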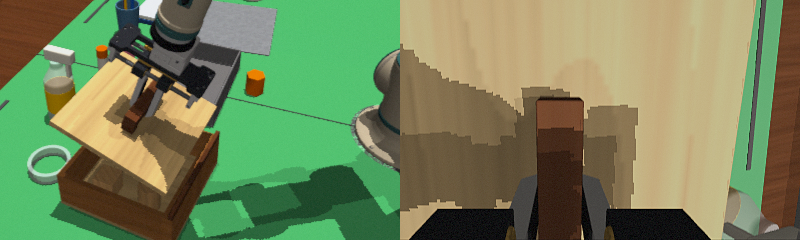

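The lid is held square and tilted over the box, with its low edge on the robot's side. I lower it to contact and pivot it down.

```bash
python3 - <<'E'
from lid import *
p,o=pose(PX,.095,.33);arm.move_linear(p,o,rate=.06,contact_N=4)
p,o=pose(PX,.072,.33);hit=arm.move_linear(p,o,rate=.02,contact_N=3)
e=np.array(arm.read_eef_pos());L=R.from_rotvec(arm.read_tool_rot()).as_matrix()@down(0).T
edge=e-L@[.116,0,H];print(hit,"edge z",edge[2],arm.read_opening(),arm.read_contact_force())
arm.sleep(.3);print(arm.read_contact_force(),arm.read_t())
p=arm.grab_frame("side");cv2.imwrite("pics/d8.png",p["frame"][180:,100:500][:,:,::-1])
E
```

```text
True edge z 0.07942325527946272 0.023639931709044663 [1.44716934 0.5276413  4.90744484]
[ 2.78478344 -0.97605408  5.5429089 ] 75.1667
```

View pics/d8.png

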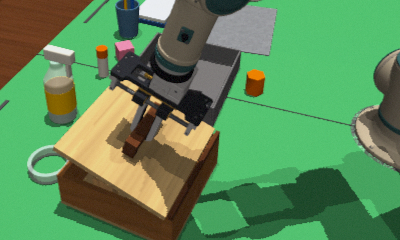

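The lower edge rests on the near wall inside the strip, with the edge height reading 79.4 mm. Now the pivot.

```bash
python3 - <<'E'
from lid import *
for th in(.27,.21,.15,.11,.08):
    p,o=pose(PX,.0797,th);arm.move_linear(p,o,rate=.04)
    print(th,arm.read_opening(),np.round(arm.read_contact_force(),1))
arm.sleep(.2)
for th in(.05,.03,.015,0):
    p,o=pose(PX,.0797,th);h=arm.move_linear(p,o,rate=.02,contact_N=8)
    print(th,h,np.round(arm.read_contact_force(),1))
    if h:break
p=arm.grab_frame("side");cv2.imwrite("pics/d9.png",p["frame"][180:,100:500][:,:,::-1]);print(arm.read_t())
E
```

```text
0.27 0.023332667140053755 [1.9 0.7 0.3]
0.21 0.023613035174046622 [-3.4  0.9  0. ]
0.15 0.023673507899682852 [-1.2  0.3 -0. ]
0.11 0.023598458519547786 [-1.2  0.4 -0.9]
0.08 0.023685677874978897 [-0.7 -0.1 -0.9]
0.05 False [-2.   0.3 -2. ]
0.03 False [-0.2 -0.1 -1.4]
0.015 False [ 0.4 -0.2 -2.4]
0 False [-2.2 -0.2  1.1]
78.0417
```

View pics/d9.png

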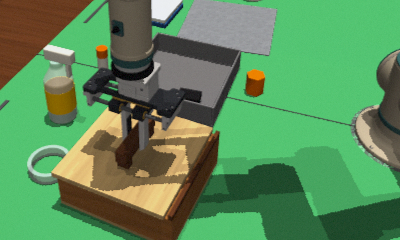

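The lid is down flat on the rim. I release it, back away and verify.

```bash
python3 - <<'E'
from lid import *
arm.move_gripper(.06);arm.sleep(.2)
p,o=pose(PX,.08,0);arm.move_linear([p[0],p[1],.25],rate=.15)
arm.movep([.48,.33,.40],rv(down(-.08)));arm.sleep(.3)
p=arm.grab_frame("wrist");cv2.imwrite("pics/w10.png",p["frame"][:,:,::-1])
d=arm.masks_of(p,"lid_mid")[0]
x,s=fit([(p,d["pixels"])],box(.232,.24,.08,.092),[.52,.33,-.08],da=.03,yaws=(0,.03))
r=R.from_euler("z",-CASE[2]).as_matrix()@np.r_[x[:2]-CASE[:2],0];print(x,s,"rel",r,x[2]-CASE[2],arm.read_t())
cv2.imwrite("pics/w10c.png",cv2.resize(cv2.imread("pics/w10.png")[90:270,200:420],None,fx=3.3,fy=3.3,interpolation=cv2.INTER_CUBIC))
E
```

```text
[ 0.52576385  0.32741654 -0.08878255] 0.9754867914412438 rel [0.01127155 0.00040874 0.        ] -0.0007825543875321778 81.1917
```

View pics/w10c.png

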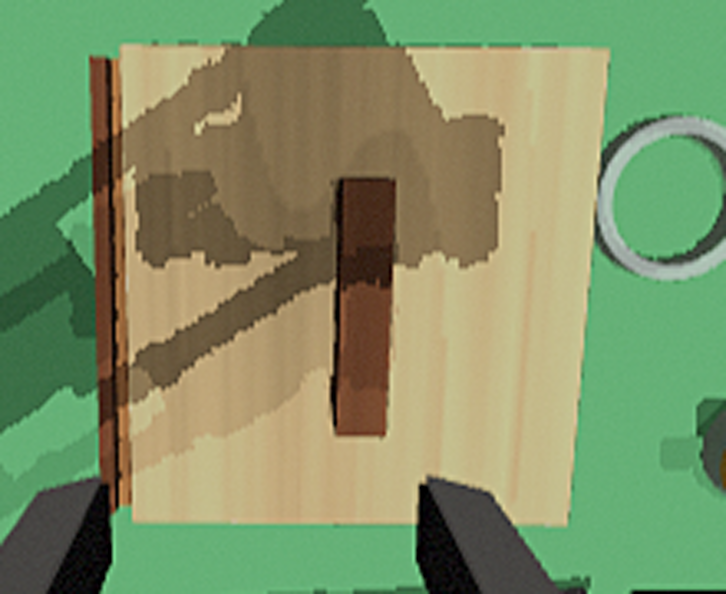

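The lid lies flat and square. Its edge is about 7 mm inside the strip, and it is within 1 mm sideways. I hand the job in.

```bash
python3 -c "
from cell import arm
print(arm.sign_off())"
```

```text
the job is handed in; nothing more can be done
None
```

The job is handed in: all four solids present (cube, oblong, cylinder and hexagonal prism) are in the box, the eraser is in the basket, and the lid was pivoted shut and lies flat and square on the rim.

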